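# Close up the water filter

## Task

Finish the filter change on the open water-filter box: lay the spare cartridge squarely on the pile of two inside the box and let go of it, then swing the cover down onto its sprung pins and turn the quarter-turn fastener until its wing and slot line up with the two ridges beside it. Then push the cover down until it lies flat on the frame and finish while still holding it pressed there, so that I can slide the retaining clip in from the front. Do not disturb the milk pitcher, the cup on its saucer or the bar brush.

Things in the scene. Friction and masses are not known exactly. Their poses are not given: they have to be found in the camera images.
- housing: Water-filter box, fixed: grey plastic, 186 mm deep (x), 170 mm wide (y), open on top, frame top 72 mm above the worktop; ports at its back, round gauge in front. Origin: worktop level under its middle; x points to its back (roughly away from the robot), z up. The well inside spans x -58 to +84 mm, y +-80 mm. Two sprung pins at x = -75.5, y = +-62 mm stand 16 mm above the frame.
- pile_top (a point): Centre of the top face (46 mm above the worktop) of the pile of two cartridges in the well, long side along the box's x: the spare's underside belongs here. Axes are the box's. Eight round-topped steel pins, 8 mm thick, tops 68 mm above the worktop, stand 3 mm off the pile: two at each end at y +-20 mm, two along each long side at x +-46 mm; mid-sides are free for fingers.
- frame_slot (a point): Centre of the slot (32 mm along the box's y, 12 mm along x) in the steel strip in front of the well, 71 mm above the worktop: the fastener's cross bar (24 x 7 mm) passes it when in line.
- cartridge: Spare filter cartridge, a flat white slab 120 x 60 x 18 mm, 0.1 to 0.2 kg, lying flat on the worktop to the right or left of the box. Origin: centre of its underside; x along its 120 mm side, z up. Grip it across the 60 mm width at mid-length. Either end may be first.
- cover: Hinged steel cover, 0.3 kg, plate 188 x 170 x 6 mm. Origin on the hinge axis at mid thickness; the plate reaches 2.5 to 190.5 mm along its own -x; its own z points out of its outer face (up when closed). Starts open, leaning back 1.7 to 1.9 rad from closed. The hinge is stiff (0.3 N m): it stays where left. Push it over from behind beside the fastener.
- cover_hinge (a point): Middle of the cover's hinge axis (along the box's y), 94.5 mm behind the box's origin and 75 mm above the worktop.
- cover_edge (a point): Middle of the cover's lower front edge, 190.5 mm from the hinge (an embossed field 1.5 mm high spans 29 to 121 mm). Height above the worktop: 72 mm when the cover lies flat on the frame, about 90 mm when it rests on the sprung pins, about 87 mm when pushed down with the fastener out of line (its cross bar then stands on the slot's edges).
- wing (a point): Centre of the fastener's wing, the grip: a black upright bar 34 mm long, 9 mm thick, 5 to 24 mm above the cover's outer face, a steel-lined slot along its top, on a round base 38 mm across. The point lies on its turning axis, 14.5 mm above the outer face, 170 mm from the hinge axis, at mid-width of the cover.
- fastener (a joint): Turn of the fastener (rad): 0 with wing, slot and cross bar along the box's y, in line with the two small ridges beside it; grows anticlockwise seen from above (cover closed). Starts at 0.85 to 1.5; turns on past 0 (limits -0.9, 1.65; friction 0.05 N m). The bar passes within about 0.2 rad of 0; then pressing the cover flat at the wing takes about 12 N, and it springs up if let go.
- milk_pitcher: Bystander: small steel milk pitcher, 72 x 86 x 94 mm, upright on the other side of the box from the cartridge. Origin: centre of its underside.
- cup: Bystander: espresso cup, 63 x 73 x 55 mm, on a saucer behind the box to the left. Origin: centre of its underside.
- saucer: Bystander: the saucer under the cup, 116 mm across, 14 mm high. Origin: centre of its underside.
- bar_brush: Bystander: wooden bar brush, 169 mm long, lying at the right of the work. Origin: centre of its underside.

How it is judged:
By the outcome, as a careful person would: the job done as asked, in the order asked, and still so for the second after the job is handed in, while the arm keeps its last pose, push and grip.
It also fails if it takes over 64 s, if anything falls off the work surface, if the arm or the gripper's body presses on something with over 40 N, if the wrist force passes 120 N, or if a joint passes its speed limit or range.

## Robot

A 6-joint arm with a two-finger parallel gripper is mounted at the origin on a cart in front of the work surface, level with it; the furniture and walls round the work are solid. World frame = base frame: x ahead of the robot, y to its left, z up, the work surface at z = 0. Lengths are in mm, angles in degrees, forces in N, time in s.
With the tool pointing down it reaches from about 350 to 975 mm from the base axis. Payload 4.9 kg.
Tool frame: the origin (TCP) lies at the very end of the fingers, on their centre line; the grasp point (between the pads) lies 19 mm behind it; z points along the fingers, y is the line along which they close (so a half turn about z gives the same grasp; the last joint's range is limited). The gripper opens to 85 mm and grips with 20 to 120 N. Pads are 22 mm wide; open, the fingers measure 114 mm over their backs; the gripper's body (76 mm by 85 mm) begins 54 mm behind the grasp point. The pads swing forward as they close: fully open they stand 13 mm farther back than shut.
Start: joints at [-78.151, 3.019, 92.412, -0, 84.569, -6.818], TCP at [200.036, -592.104, 231.304] pointing down, gripper open.
Joint ranges: [-172.51, 172.51], [-57.92, 126.97], [3.15, 148.05], [-58.71, 238.71], [5.1, 150.11], [-179.66, 179.66]. Speed limits (degrees/s): [147.25, 147.25, 180, 180, 180, 180].

## Interface

Orientations are given as a 3x3 rotation matrix whose columns are the frame's x, y, z axes.
In Python, from rig import * gives the robot as it stands. Calls block until the motion is done:
- move_to(position, orientation): joint-space move of the TCP to a pose.
- move_straight(position, orientation=None, velocity=150, force_limit=None): straight line of the TCP; orientation=None keeps the orientation; velocity is the mean speed in mm/s. With force_limit (N) it stops when the force on the tool has changed by that much, and returns True; else False.
- movej(angles): joint-space move.
- set_gripper(opening, force=None): finger opening in mm; force is the grip in N (None keeps the last); returns when the fingers have stopped.
- wait(seconds).
- inverse_kinematics(position, orientation): joint angles nearest the present ones, or None.
- capture(name): name is "scene" or "top" or "wrist"; returns (picture, depth): 480x640x3 uint8, blue, green, red; 480x640 float32, mm along the optical axis (not along the pixel's ray), 0 where there is no reading.
- camera_params(name): a dict with "intrinsics" (3x3 intrinsics, pixels), "world_from_camera" (4x4, takes a point from camera to world coordinates); the wrist camera has in their place "mount" (4x4, takes a point from camera to tool coordinates, whose origin is the TCP and whose axes are the flange's). Camera axes: x right, y up, looking along -z (the intrinsics and any distortion apply to the point x, -y, -z); pixel columns grow to the right and rows downward; lengths in mm; the calibration is good to about 2 mm. A picture is of the moment at which its call begins: read the wrist's pose just before it. camera_params takes no time and is no camera call.
A pose or a line that the arm cannot do raises PlanningError and nothing moves.
- sign_off(): hands the job in; it is judged then, once.
Trained networks look in the newest picture that a camera, given by its name, has taken for a name from the list of things; names that differ only in an ending like _2 or _b are one class to them, and where a whole thing is asked for, a point or a joint stands for the part that bears it (a point fixed in the world has none). Each returns a list of dicts, best first, with "p" (0 to 1); they miss things now and then, are a little off and sometimes report something else, mostly with a low value. They report only what shows in the picture. A call takes as long as a camera call.
- boxes_of(camera, thing): "extent" ([left, top, right, bottom] in pixels, round what is visible of it).
- mark_of(camera, thing): "at" ([row, column] in pixels: a listed point, or the origin of a listed thing).
Readings, each from a call of its own:
- current_clock(): time.
- current_joints(): joint angles.
- current_joint_vel(): joint speeds.
- current_effort(): joint torques, N m.
- current_eef_pos(): TCP position.
- current_tool_rot(): TCP orientation.
- current_wrist_force(): force on the tool from outside, world axes, zero at the start.
- current_ft_torque(): the same for the moment, N m.
- current_opening(): finger opening in mm.
- current_gripper_force(): force on a finger pad.
Only numpy, scipy, OpenCV 4.12 (cv2) and the standard library are available. Lean on these libraries where they do the work, as an engineer would, in place of code of your own. Each camera call takes 0.05 s, during which the arm holds its last target. There are 200 camera calls.

## Working session

There is one attempt and no reset: what is moved stays moved. The work goes in short steps, each a Python script; the robot and the scene stay as the last script left them, time stands still between calls to the robot, and variables do not carry over. Pictures are saved under pics/ and viewed, at most 11 in all, crops included, and the job is handed in when it is done.

```bash
mkdir -p pics; cat > h.py <<'E'
from rig import *
import numpy as np, cv2
def px2w(cam,row,col,depth=None,z=None):
    p=camera_params(cam);K=np.array(p["intrinsics"])
    if cam=="wrist":
        T=np.eye(4);T[:3,:3]=np.array(current_tool_rot());T[:3,3]=current_eef_pos();M=T@np.array(p["mount"])
    else: M=np.array(p["world_from_camera"])
    d=np.array([(col-K[0,2])/K[0,0],-(row-K[1,2])/K[1,1],-1.])
    o=M[:3,3];r=M[:3,:3]@d
    s=depth if depth is not None else (z-o[2])/r[2]
    return o+s*r
def cloud(cam,D):
    p=camera_params(cam);K=np.array(p["intrinsics"])
    if cam=="wrist":
        T=np.eye(4);T[:3,:3]=np.array(current_tool_rot());T[:3,3]=current_eef_pos();M=T@np.array(p["mount"])
    else: M=np.array(p["world_from_camera"])
    v,u=np.mgrid[0:D.shape[0],0:D.shape[1]]
    P=np.stack([(u-K[0,2])/K[0,0]*D,-(v-K[1,2])/K[1,1]*D,-D],-1)
    return P@M[:3,:3].T+M[:3,3]
E
python3 - <<'E'
from h import *
for c in ["scene","top"]:
    I,D=capture(c);cv2.imwrite(f"pics/{c}0.png",I);np.save(f"pics/{c}0.npy",D)
    p=camera_params(c);print(c,[k for k in p],np.round(p["intrinsics"],1).tolist(),np.round(p["world_from_camera"],3).tolist())
    C=cloud(c,D)
    for t in ["housing","pile_top","frame_slot","cartridge","cover","cover_hinge","cover_edge","wing","milk_pitcher","cup","saucer","bar_brush"]:
        for m in mark_of(c,t)[:1]:
            r,k=m["at"];print(t,round(m["p"],2),np.round(m["at"]),np.round(C[int(min(r,479)),int(min(k,639))]))
print(camera_params("wrist"),current_clock())
E
```

```text
scene ['intrinsics', 'world_from_camera'] [[448.6, 0.0, 323.5], [0.0, 448.6, 237.1], [0.0, 0.0, 1.0]] [[-0.822, 0.314, -0.476, 117.545], [-0.57, -0.449, 0.688, 659.515], [0.003, 0.836, 0.548, 626.711], [0.0, 0.0, 0.0, 1.0]]
housing 0.61 [299. 329.] [487. 105.  46.]
pile_top 0.72 [280. 321.] [538.  63.  45.]
frame_slot 0.82 [291. 357.] [457.  54.  48.]
cartridge 0.84 [241. 379.] [ 527. -174.   17.]
cover 0.85 [251. 291.] [615.  64.  85.]
cover_hinge 0.66 [251. 291.] [614.  61.  84.]
cover_edge 0.69 [165. 276.] [1163. -528.  -77.]
wing 0.71 [281. 324.] [528.  64.  45.]
milk_pitcher 0.94 [394. 255.] [463. 349.  39.]
cup 0.84 [316. 193.] [686. 279.  31.]
saucer 0.88 [314. 193.] [685. 277.  32.]
bar_brush 0.9 [234. 428.] [ 444. -279.   10.]
top ['intrinsics', 'world_from_camera'] [[537.6, 0.0, 320.1], [0.0, 537.6, 248.1], [0.0, 0.0, 1.0]] [[-0.009, 0.993, -0.117, 445.407], [-1.0, -0.008, 0.001, 23.893], [0.0, 0.117, 0.993, 1361.162], [0.0, 0.0, 0.0, 1.0]]
housing 0.89 [285. 305.] [512.  60.  49.]
frame_slot 0.9 [312. 300.] [447.  76.  12.]
cartridge 0.85 [272. 408.] [ 541. -197.   17.]
co
[... 164 characters left out ...]
.]
milk_pitcher 0.84 [297. 198.] [486. 334.   1.]
cup 0.89 [209. 221.] [701. 269.  41.]
saucer 0.84 [204. 225.] [715. 260.  46.]
bar_brush 0.81 [310. 447.] [ 446. -289.   19.]
{'intrinsics': array([[409.3979759 ,   0.        , 322.0512868 ],
       [  0.        , 409.3979759 , 242.24716464],
       [  0.        ,   0.        ,   1.        ]]), 'mount': array([[ 1.15041701e-03,  9.65301305e-01,  2.61136110e-01,
         6.66363628e+01],
       [ 9.99999166e-01, -9.57276468e-04, -8.66811663e-04,
        -1.23125305e+00],
       [-5.86754976e-04,  2.61136889e-01, -9.65301601e-01,
        -1.43598634e+02],
       [ 0.00000000e+00,  0.00000000e+00,  0.00000000e+00,
         1.00000000e+00]])} 1.3
```

View pics/scene0.png

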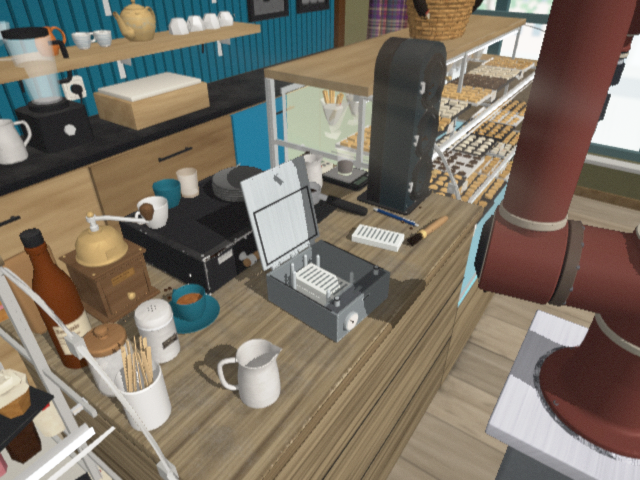

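View pics/top0.png

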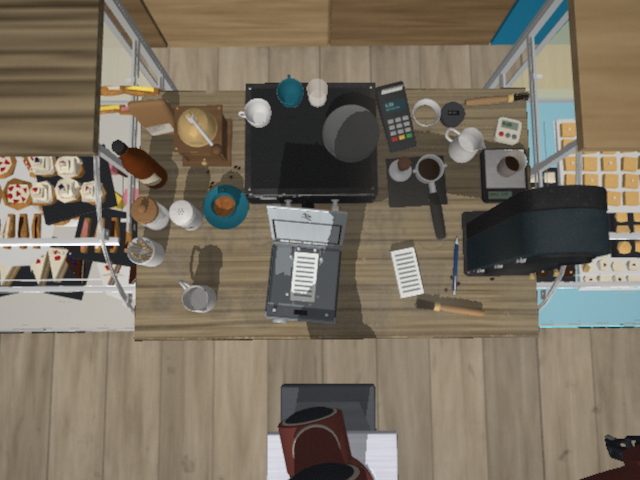

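```bash
python3 - <<'E'
from h import *
D=np.load("pics/top0.npy");C=cloud("top",D)
def rect(x0,x1,y0,y1,z0,z1):
    m=(C[...,0]>x0)&(C[...,0]<x1)&(C[...,1]>y0)&(C[...,1]<y1)&(C[...,2]>z0)&(C[...,2]<z1)
    P=C[m][:,:2].astype(np.float32);print(len(P),cv2.minAreaRect(P),np.median(C[m][:,2]))
rect(450,640,-260,-130,10,26)
rect(390,640,-60,170,64,82)
rect(390,640,-60,170,90,300)
m=(C[...,0]>640)&(C[...,0]<900)&(C[...,1]>-60)&(C[...,1]<170)
P=C[m]; 
for x in range(640,900,20):
    q=P[(P[:,0]>=x)&(P[:,0]<x+20)]; print(x,np.round(np.percentile(q[:,2],[5,50,95])) if len(q) else None)
print(np.round(current_tool_rot(),3).tolist())
for w in boxes_of("top","milk_pitcher")[:1]+boxes_of("top","housing")[:1]+boxes_of("top","cartridge")[:1]:
    print(np.round(w["extent"]))
# candidate IKs
Rz=lambda a:np.array([[np.cos(a),-np.sin(a),0],[np.sin(a),np.cos(a),0],[0,0,1]])
dn=np.diag([1.,-1,-1])
for n,p in [("cart",(545,-197,-4)),("box",(515,55,45)),("up",(515,55,300)),("pull",(690,-5,220))]:
    for a in (0,np.pi):
        print(n,a,inverse_kinematics(p,Rz(a)@dn))
E
```

```text
1270 ((518.2960815429688, -194.08995056152344), (167.32025146484375, 88.79442596435547), 17.6483211517334) 18.12387078141694
1576 ((517.6783447265625, 62.803138732910156), (170.352294921875, 192.11045837402344), 84.26422119140625) 71.61155713079654
1453 ((537.3733520507812, 51.38105773925781), (170.47279357910156, 205.61276245117188), 89.81632995605469) 150.86934877168778
640 [ -0. 235. 261.]
660 [ -3. 239. 261.]
680 [-4. 58. 66.]
700 [-2. 54. 94.]
720 [ 16.  99. 104.]
740 [ 13. 101. 106.]
760 [ 97. 101. 105.]
780 [ 97. 101. 113.]
800 [ 97. 102. 143.]
820 [ 98. 103. 141.]
840 [ 97. 103. 141.]
860 [ 98. 103. 142.]
880 [ 98. 103. 143.]
[[0.947, 0.32, 0.0], [0.32, -0.947, -0.0], [0.0, 0.0, -1.0]]
[180. 280. 217. 314.]
[266. 200. 346. 325.]
[394. 245. 424. 302.]
cart 0 [-2.72295725e+01  1.19064731e+01  1.07133513e+02 -2.54444375e-14
  6.09600141e+01  6.27704275e+01]
cart 3.141592653589793 [-2.72295725e+01  1.19064731e+01  1.07133513e+02 -2.54444375e-14
  6.09600141e+01 -1.17229572e+02]
box 0 [-2.14084471e+00 -3.74677872e-01  1.14862023e+02 -2.54444375e-14
  6.55126546e+01  8.78591553e+01]
box 3.141592653589793 [-2.14084471e+00 -3.74677872e-01  1.14862023e+02 -2.54444375e-14
  6.55126546e+01 -9.21408447e+01]
up 0 [-2.14084471e+00 -1.36266913e+01  1.01490304e+02 -2.54444375e-14
  9.21363869e+01  8.78591553e+01]
up 3.141592653589793 [-2.14084471e+00 -1.36266913e+01  1.01490304e+02 -2.54444375e-14
  9.21363869e+01 -9.21408447e+01]
pull 0 [-6.58832635e+00  1.19904596e+01  8.36898754e+01 -2.54444375e-14
  8.43196649e+01  8.34116736e+01]
pull 3.141592653589793 [-6.58832635e+00  1.19904596e+01  8.36898754e+01 -2.54444375e-14
  8.43196649e+01 -9.65883264e+01]
```

```bash
cat >> h.py <<'E'
Rz=lambda a:np.array([[np.cos(a),-np.sin(a),0],[np.sin(a),np.cos(a),0],[0,0,1]])
dn=np.diag([1.,-1,-1])
def Rd(a): return Rz(np.pi+a)@dn   # tool down, tool x = -(cos a,sin a)
E
python3 - <<'E'
from h import *
move_to((541,-195,150),Rd(np.radians(12)))
print(current_clock(),np.round(current_eef_pos()))
I,D=capture("wrist");C=cloud("wrist",D);cv2.imwrite("pics/w1.png",I);np.save("pics/w1c.npy",C)
m=((C[...,2]>11)&(C[...,2]<25)&(abs(C[...,0]-541)<110)&(abs(C[...,1]+195)<75)&(I.min(2)>120)).astype(np.uint8)
n,l,s,c=cv2.connectedComponentsWithStats(m)
for i in range(1,n):
    if s[i,4]>1500:
        P=C[l==i][:,:2].astype(np.float32);print(s[i],cv2.minAreaRect(P),P.mean(0),C[l==i][:,2].mean())
print([ (b["at"],b["p"],px2w("wrist",*b["at"],z=18)) for b in mark_of("wrist","cartridge")[:1]])
E
```

```text
3.3667 [ 541. -196.  150.]
[  282   144    91   170 13711] ((542.6943359375, -191.7166748046875), (119.71205139160156, 60.14518356323242), 10.950113296508789) [ 538.47815 -192.56265] 19.043239529549258
[([227.8, 323.0], 0.66, array([ 539.38857663, -194.17870692,   18.        ]))]
```

View pics/w1.png

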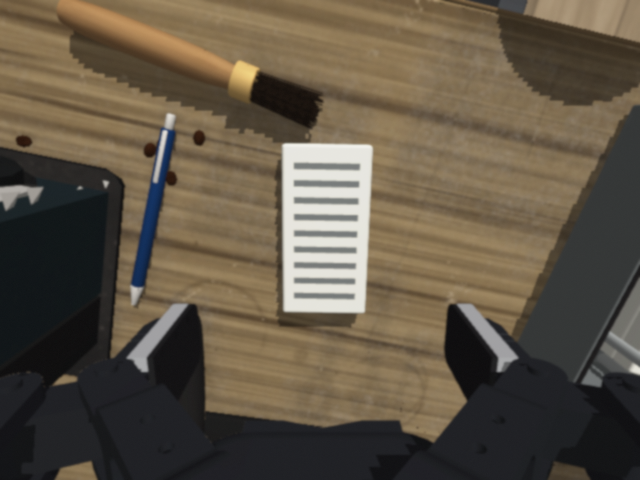

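```bash
python3 - <<'E'
from h import *
move_to((518,62,220),Rd(np.radians(-5.7)))
print(current_clock())
I,D=capture("wrist");C=cloud("wrist",D);cv2.imwrite("pics/w2.png",I);np.save("pics/w2c.npy",C)
for t,z in [("pile_top",46),("frame_slot",71),("housing",0),("cover_hinge",75)]:
    print(t,[(np.round(b["at"]),b["p"],np.round(px2w("wrist",*b["at"],z=z),1)) for b in mark_of("wrist",t)[:1]])
ok=(abs(C[...,0]-515)<90)&(abs(C[...,1]-60)<100)
m=(ok&(C[...,2]>40)&(C[...,2]<52)&(I.min(2)>110)).astype(np.uint8)
n,l,s,c=cv2.connectedComponentsWithStats(m)
for i in range(1,n):
    if s[i,4]>800:
        P=C[l==i][:,:2].astype(np.float32);print(s[i],cv2.minAreaRect(P),C[l==i][:,2].mean())
E
```

```text
4.5083
pile_top [(array([237., 329.]), 0.97, array([534.1,  65.8,  46. ]))]
frame_slot [(array([122., 328.]), 0.61, array([446.5,  73.3,  71. ]))]
housing [(array([211., 326.]), 0.6, array([521.8,  65.7,   0. ]))]
cover_hinge [(array([348., 326.]), 0.77, array([615.2,  55.4,  75. ]))]
[ 289  158   79  148 9527] ((533.6839599609375, 65.16786193847656), (60.108909606933594, 123.03729248046875), 84.31877136230469) 46.749772020851104
```

View pics/w2.png

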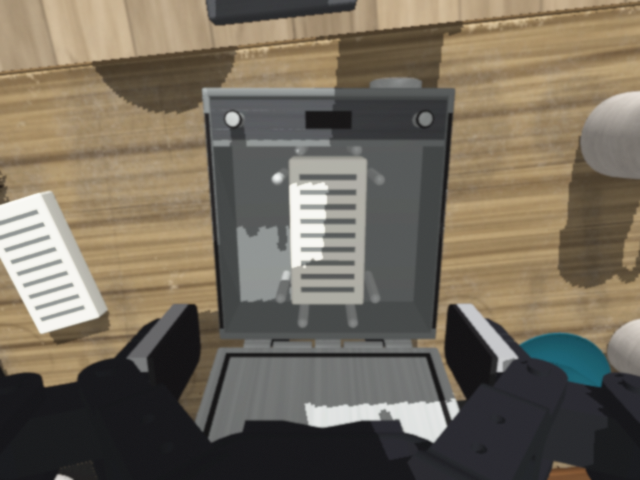

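```bash
python3 - <<'E'
from h import *
a=np.radians(10.95)
c=np.array([542.7,-191.7])
move_to((*c,60),Rd(a)); set_gripper(76)
print(move_straight((*c,-3),velocity=80,force_limit=12),np.round(current_eef_pos(),1),current_clock())
print(set_gripper(50,force=50),current_opening(),current_gripper_force(),np.round(current_wrist_force(),1))
move_straight((*c,130),velocity=150)
print(current_opening(),np.round(current_wrist_force(),1),np.round(current_eef_pos(),1))
b=np.radians(-5.68)
move_to((533.7,65.2,150),Rd(b));print(current_clock())
I,D=capture("wrist");C=cloud("wrist",D);cv2.imwrite("pics/w3.png",I);np.save("pics/w3c.npy",C)
I,D=capture("scene");cv2.imwrite("pics/s3.png",I[130:430,180:580])
E
```

```text
False [ 543.2 -192.    -2.5] 7.1083
False 59.063274609593925 56.32948100566864 [-0.4 -0.8  4.2]
58.82391844551994 [ 0.9 -0.7 -1.9] [ 541.8 -191.3  128.4]
9.4417
```

View pics/w3.png

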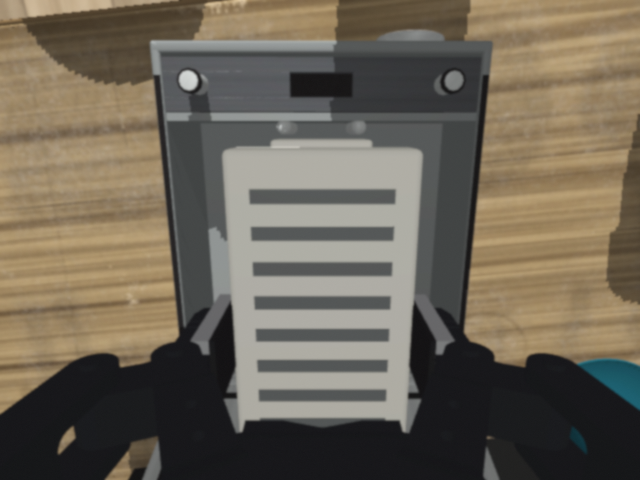

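```bash
python3 - <<'E'
from h import *
C=np.load("pics/w3c.npy");p=np.array(current_eef_pos());R=np.array(current_tool_rot());print(np.round(p,1),np.degrees(np.arctan2(-R[1,0],-R[0,0])))
I=cv2.imread("pics/w3.png")
reg=np.zeros((480,640),bool);reg[155:405,226:420]=1
m=reg&(abs(C[...,2]-(p[2]+22))<12)&(I.min(2)>120)
P=C[m];A=np.c_[P[:,:2],np.ones(len(P))];k=np.linalg.lstsq(A,P[:,2],rcond=None)[0];print("slopes",k[:2],"z at tcp",k@[p[0],p[1],1])
b=np.radians(-5.68);ex=np.array([np.cos(b),np.sin(b)]);ey=np.array([-ex[1],ex[0]])
Q=(P[:,:2]-[533.7,65.2]);u=Q@ex;v=Q@ey
print("front edge u",np.percentile(u,[0.2,1]))
for u0 in (-50,-35,-20): 
    s=v[abs(u-u0)<4];print(u0,s.min(),s.max())
E
```

```text
[533.8  64.  149.6] -5.766391113741617
slopes [-0.0026996   0.00028032] z at tcp 170.16073690787135
front edge u [-58.79045654 -58.48017867]
-50 -28.734635269676698 30.160154006353338
-35 -29.40660138878176 30.4232782228287
-20 -29.73178324670835 30.461226218103295
```

```bash
python3 - <<'E'
from h import *
p=(533.7,65.2)
move_straight((*p,75),velocity=120)
print(move_straight((*p,42.5),velocity=40,force_limit=6),np.round(current_eef_pos(),1),np.round(current_wrist_force(),1))
set_gripper(80)
move_straight((*p,140),velocity=150)
move_straight((495,69,220),velocity=200)
print(current_clock())
I,D=capture("wrist");C=cloud("wrist",D);cv2.imwrite("pics/w4.png",I)
ok=(abs(C[...,0]-525)<90)&(abs(C[...,1]-62)<70)
m=(ok&(C[...,2]>58)&(C[...,2]<70)&(I.min(2)>110)).astype(np.uint8)
n,l,s,c=cv2.connectedComponentsWithStats(m)
for i in range(1,n):
    if s[i,4]>800:
        P=C[l==i];print(s[i],cv2.minAreaRect(P[:,:2].astype(np.float32)),P[:,2].mean(),np.linalg.lstsq(np.c_[P[:,:2],np.ones(len(P))],P[:,2],rcond=None)[0][:2])
# cover angle
b=np.radians(-5.68);ex=np.array([np.cos(b),np.sin(b)]);ey=np.array([-ex[1],ex[0]]);H=np.array([614.8,57.1])
for c in ("top","scene"):
    C=cloud(c,np.load(f"pics/{c}0.npy"));q=C[...,:2]-H;u=q@ex;v=q@ey
    m=(abs(v)<80)&(C[...,2]>110)&(C[...,2]<250)&(u>-10)&(u<60)&(abs(v)>25)
    print(c,m.sum(),np.polyfit(C[m][:,2]-75,u[m],1))
    m=(abs(v)<85)&(C[...,2]>240)&(u>0)&(u<100);
    if m.sum():print(C[m][:,2].max(),np.percentile(u[m],[1,50,99]),np.percentile(v[m],[1,99]))
E
```

```text
True [533.1  65.2  44.3] [-0.   0.   2.7]
12.7583
[ 282  194   82  149 9697] ((531.47705078125, 66.88824462890625), (60.0999870300293, 119.57554626464844), 84.3440170288086) 64.10360940341343 [-0.00015507 -0.00162886]
top 1227 [ 0.24244033 -5.23585289]
265.95623305514846 [22.12635535 38.96181947 63.34327373] [-82.80530557  78.2010788 ]
scene 2868 [ 0.24430358 -3.7728138 ]
260.8497395322793 [23.0166929  39.0982251  45.66067508] [-82.52512959  82.57196806]
```

View pics/w4.png

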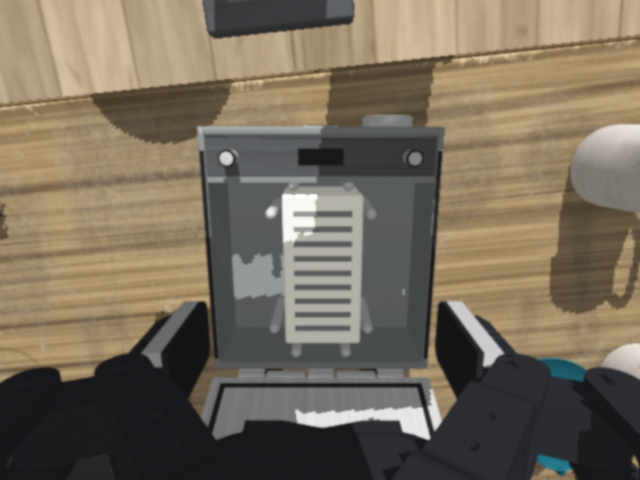

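```bash
cat >> h.py <<'E'
b=np.radians(-5.68);ex=np.array([np.cos(b),np.sin(b)]);ey=np.array([-ex[1],ex[0]]);H=np.array([614.8,57.1])
def W(u,v,z): return np.array([*(H+u*ex+v*ey),z])
def pushpt(th,r=160,v=-50):
    d=np.array([-np.cos(th),np.sin(th)]);n=np.array([np.sin(th),np.cos(th)])
    c=r*d+3*n
    u=max(c[0],(190.5*d+3*n)[0]) if th>np.pi/2 else c[0]
    return W(u+11,v,75+c[1])
E
python3 - <<'E'
from h import *
set_gripper(0)
R=Rd(b)
move_straight(W(-60,-30,340),R,velocity=250)
move_straight(W(80,-50,340),velocity=250)
s=pushpt(1.86);s0=s.copy();s0[2]=340
move_straight(W(80,-50,s[2]),velocity=200)
print(np.round(current_eef_pos()),np.round(current_wrist_force(),1),current_clock())
for th in (1.7,1.5,1.3,1.1):
    hit=move_straight(pushpt(th),velocity=120,force_limit=20)
    print(th,hit,np.round(current_eef_pos()),np.round(current_wrist_force(),1))
    if hit: break
I,D=capture("scene");cv2.imwrite("pics/s5.png",I[100:400,150:550]);print(current_clock())
E
```

```text
[690.  -0. 229.] [0.6 0.6 0.1] 15.675
1.7 False [649.   4. 235.] [-0.5 -0.2  0.8]
1.5 False [613.   7. 235.] [-0.1 -0.6 -0.1]
1.3 False [581.  10. 230.] [0.5 0.2 0.2]
1.1 False [552.  13. 219.] [ 0.6 -0.8  0.8]
17.5083
```

View pics/s5.png

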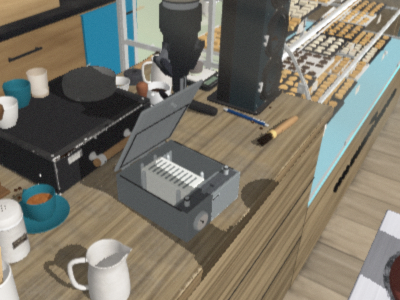

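Cover is at about 1.1 rad, following the fingers. Continue to the pins.

```bash
python3 - <<'E'
from h import *
for th in (0.9,0.7,0.5,0.35,0.22,0.13,0.085):
    hit=move_straight(pushpt(th),velocity=100 if th>.3 else 50,force_limit=12)
    print(th,hit,np.round(current_eef_pos(),1),np.round(current_wrist_force(),1))
    if hit: break
move_straight(current_eef_pos()+np.array([0,0,60]),velocity=150)
move_straight(W(-170,0,225),Rd(b),velocity=200)
set_gripper(45)
print(current_clock(),np.round(current_eef_pos(),1))
I,D=capture("wrist");C=cloud("wrist",D);cv2.imwrite("pics/w6.png",I);np.save("pics/w6c.npy",C)
for t,z in [("wing",110),("cover_edge",90)]:
    print(t,[(np.round(q["at"]),q["p"],np.round(px2w("wrist",*q["at"],z=z),1)) for q in mark_of("wrist",t)[:1]])
q=C[...,:2]-H;u=q@ex;v=q@ey
m=(u<-60)&(u>-185)&(abs(v)<80)&(abs(v)>25)&(C[...,2]>70)&(C[...,2]<115)
print(np.polyfit(u[m],C[m][:,2],1))
m=(abs(u+170)<40)&(abs(v)<40)&(C[...,2]>108)&(C[...,2]<135);P=np.c_[u[m],v[m]].astype(np.float32)
print(m.sum(),cv2.minAreaRect(P),P.mean(0),np.median(C[m][:,2]))
w,V=np.linalg.eigh(np.cov(P.T));print(w,V[:,1],"phi from box y",np.arctan2(-V[0,1],V[1,1]))
E
```

```text
0.9 False [524.4  15.9 202.3] [-0.2 -0.2 -0.5]
0.7 False [501.2  18.2 180.6] [ 0.4 -0.5  0.5]
0.5 False [482.7  20.  154.4] [ 0.4  0.5 -0.1]
0.35 False [471.8  21.1 132.1] [-0.4  0.1  1.4]
0.22 False [465.9  21.7 112.6] [-0.   0.3 -0.1]
0.13 False [462.9  22.   98.1] [ 0.6 -0.8  1.2]
0.085 False [462.6  22.   91.7] [1.2 0.2 1.2]
22.2583 [445.6  73.8 224.8]
wing [(array([240., 321.]), 0.82, array([448.2,  74.1, 110. ]))]
cover_edge [(array([199., 318.]), 0.88, array([424.5,  74.5,  90. ]))]
[-8.09355772e-02  8.15470068e+01]
868 ((-167.8299102783203, 0.5007362365722656), (9.76423168182373, 34.38533401489258), 51.8001708984375) [-169.24516      0.6301114] 118.67353888313339
[ 7.78379096 97.43264265] [-0.78609971  0.61809971] phi from box y 0.9044732918428315
```

View pics/w6.png

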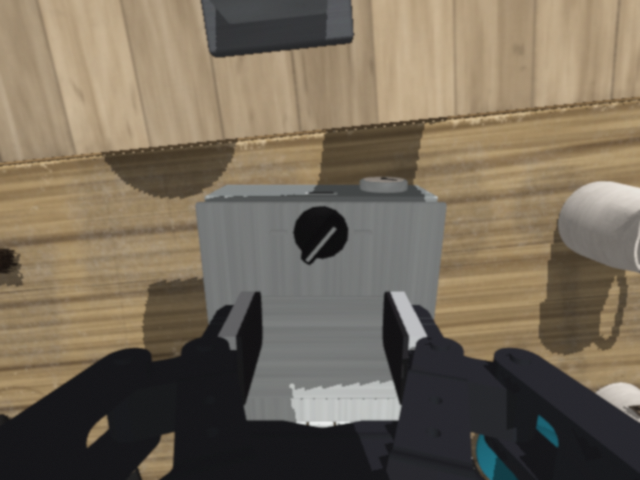

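```bash
cat >> h.py <<'E'
def Rt(phi,th):
    return cv2.Rodrigues(th*np.array([ey[0],ey[1],0.]))[0]@Rd(b+phi-np.pi/2)
E
python3 - <<'E'
from h import *
th=.085;phi=.904
n=np.array([*(np.sin(th)*ex),np.cos(th)])
g=W(-168.3,.3,107)          # about the wing point
g0=g-n*8.0
R=Rt(phi,th)
move_straight(W(-168.3,.3,190),velocity=100)
set_gripper(36)
move_straight(g0+n*60,R,velocity=60)
print(np.round(current_joints(),1),current_clock())
hit=move_straight(g0,velocity=50,force_limit=6)
print(hit,np.round(current_eef_pos(),1),np.round(g0,1))
if hit: move_straight(current_eef_pos()+n*1.5)
set_gripper(0,force=30)
print(current_opening(),current_gripper_force(),np.round(current_wrist_force(),1))
if 6<current_opening()<14:
    j=np.array(current_joints())
    jt=inverse_kinematics(current_eef_pos(),Rt(0,th));print(np.round(j,1),np.round(jt,1))
    for k in (.25,.5,.75,1):
        movej(j+(np.array(jt)-j)*k);print(np.round(current_wrist_force(),1),np.round(current_ft_torque(),2))
R=np.array(current_tool_rot());print(np.round(R,3).tolist(),np.round(Rt(0,th),3).tolist(),current_opening(),current_clock())
I,D=capture("scene");cv2.imwrite("pics/s7.png",cv2.resize(I[200:350,220:420],None,fx=3,fy=3,interpolation=cv2.INTER_CUBIC))
I,D=capture("wrist");cv2.imwrite("pics/w7.png",I)
E
```

```text
[ -0.4 -14.1 115.5   0.5  83.5 -46.6] 23.9917
False [447.1  74.1  99.5] [446.7  74.1  99. ]
8.282049062605644 34.48017223147872 [-4.5 -3.4  3.9]
[ -0.3 -10.9 118.9   0.3  77.  -46.5] [ -0.4 -11.1 119.    0.5  76.9   5.1]
[-1.  -0.8  1.3] [-0.06  0.15 -0.08]
[0.3 0.3 2.5] [-0.03  0.05 -0.02]
[ 0.7 -0.1  2.3] [-0.06 -0.06 -0.09]
[2.2 1.  0.8] [-0.09 -0.23 -0.01]
[[0.094, 0.992, -0.083], [0.996, -0.093, 0.008], [0.001, -0.084, -0.996]] [[0.099, 0.991, -0.084], [0.995, -0.099, 0.008], [-0.0, -0.085, -0.996]] 8.032708366787935 27.025
```

View pics/w7.png

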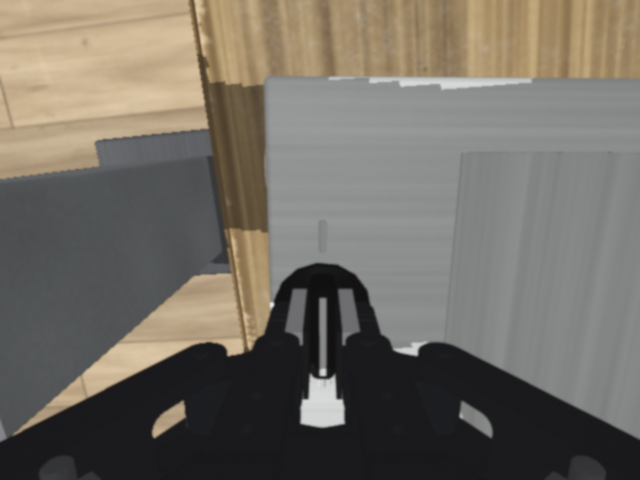

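```bash
python3 - <<'E'
from h import *
set_gripper(0,force=50)
p=np.array(current_eef_pos());print(p.round(1))
hit=move_straight(p+np.array([*(-1.0*ex),-10]),Rt(0,.025),velocity=25,force_limit=35)
print(hit,np.round(current_eef_pos(),1),np.round(current_wrist_force(),1))
if not hit:
    p2=p+np.array([*(-1.4*ex),-20])
    hit=move_straight(p2,Rt(0,0),velocity=12,force_limit=18)
    print(hit,np.round(current_eef_pos(),1),np.round(current_wrist_force(),1))
wait(.5)
print(np.round(current_eef_pos(),1),np.round(current_wrist_force(),1),np.round(current_ft_torque(),2),current_opening(),current_clock())
I,D=capture("wrist");C=cloud("wrist",D);cv2.imwrite("pics/w8.png",I)
q=C[...,:2]-H;u=q@ex;v=q@ey
m=(u<-60)&(u>-185)&(abs(v)<84)&(abs(v)>27)&(C[...,2]>60)&(C[...,2]<115)
print(m.sum(),np.polyfit(u[m],C[m][:,2],1),np.median(C[m][:,2]))
I,D=capture("scene");cv2.imwrite("pics/s8.png",cv2.resize(I[200:370,220:420],None,fx=3,fy=3,interpolation=cv2.INTER_CUBIC))
E
```

```text
[446.5  73.2  99.7]
False [445.4  73.3  89.7] [ 1.6 -0.3  3. ]
True [445.1  73.3  84. ] [-3.7  0.6  7.5]
[445.1  73.3  84.1] [-3.4  0.7  7. ] [-0.17  0.38  0.03] 7.716091120451528 29.025
61389 [6.81609388e-03 8.06474880e+01] 79.73846856429392
```

View pics/s8.png

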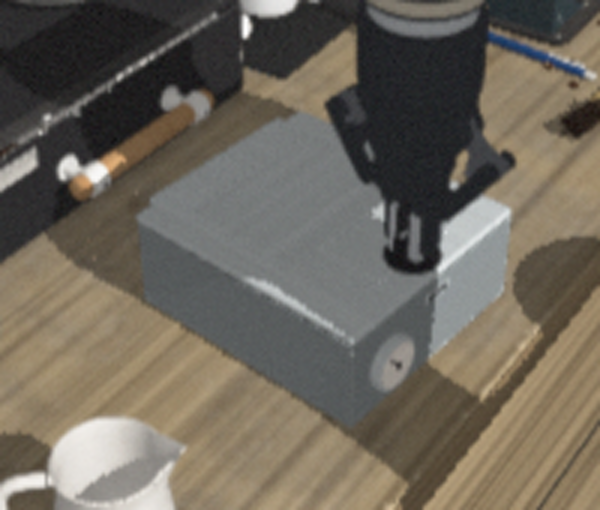

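```bash
python3 - <<'E'
from h import *
for k in range(4):
    p=np.array(current_eef_pos())
    hit=move_straight(p+[0,0,-1.5],Rt(0,0),velocity=5,force_limit=25)
    wait(.3);f=current_wrist_force()
    print(hit,np.round(current_eef_pos(),1),np.round(f,1),round(current_opening(),2))
    if hit or f[2]>22: break
I,D=capture("wrist");C=cloud("wrist",D);cv2.imwrite("pics/w9.png",I)
q=C[...,:2]-H;u=q@ex;v=q@ey
m=(u<-60)&(u>-185)&(abs(v)<84)&(abs(v)>27)&(C[...,2]>60)&(C[...,2]<115)
print(np.polyfit(u[m],C[m][:,2],1),np.median(C[m][:,2]),current_clock())
E
```

```text
False [445.   73.4  83.5] [-3.2  0.4  9.7] 7.52
False [445.1  73.3  83.5] [-4.6  0.5 13.2] 7.73
False [445.   73.3  83.4] [-4.2  1.1 13.1] 7.73
False [445.1  73.3  83.5] [-5.   0.5 13.2] 7.6
[1.02594418e-02 8.06745889e+01] 79.3066547260895 31.5917
```

View pics/w9.png

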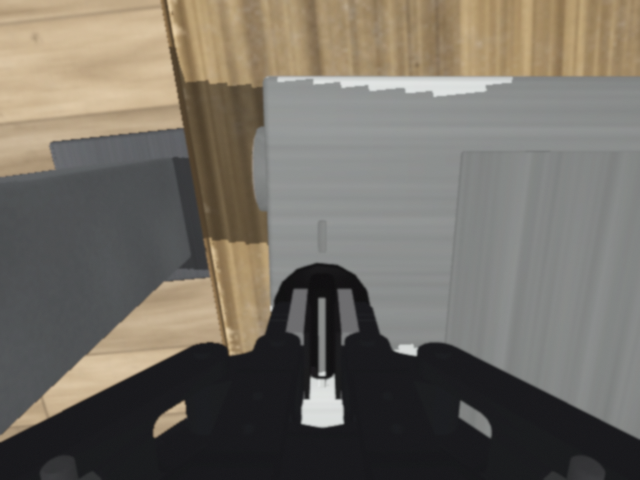

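```bash
python3 - <<'E'
from h import *
p=np.array(current_eef_pos())
for dz in (-3.5,-6,-9):
    hit=move_straight([p[0]+.3,p[1],p[2]+dz],Rt(0,0),velocity=6,force_limit=25)
    wait(.3);f=current_wrist_force()
    print(dz,hit,np.round(current_eef_pos(),1),np.round(f,1),round(current_opening(),2))
    if hit or f[2]>23: break
I,D=capture("scene");I,D=capture("wrist");C=cloud("wrist",D)
q=C[...,:2]-H;u=q@ex;v=q@ey
m=(u<-60)&(u>-185)&(abs(v)<84)&(abs(v)>27)&(C[...,2]>60)&(C[...,2]<115)
print(np.polyfit(u[m],C[m][:,2],1),np.median(C[m][:,2]),current_clock())
for c in ("scene","wrist"):
    print([(np.round(k["at"]),np.round(px2w(c,*k["at"],z=72),1)) for k in mark_of(c,"cover_edge")[:1]])
E
```

```text
-3.5 False [445.2  73.4  83.3] [-11.8   0.7  26. ] 8.17
[1.04789877e-02 8.06382861e+01] 79.23732745019022 32.475
[(array([288., 366.]), array([429.9,  63.4,  72. ]))]
[(array([299., 266.]), array([422.7,  77. ,  72. ]))]
```

```bash
python3 -c "
from h import *
print(np.round(current_wrist_force(),1),current_eef_pos());print(sign_off())"
```

```text
[-12.6  -0.4  26.5] [445.16692874  73.33355873  83.3484755 ]
the job is handed in; nothing more can be done
None
```

The job is handed in at about 32 s: the spare lies flat on the pile, the fastener is lined up with the ridges, and the arm is still holding the cover flat on the frame with about 26 N; the pitcher, cup and brush were not touched as far as I could tell.

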